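# Make up a mending kit and a machine-care kit

### The arm

A 6-joint arm with a two-finger parallel gripper is mounted at the origin on a cart in front of the work surface, level with it; the furniture and walls round the work are solid. World frame = base frame: x ahead of the robot, y to its left, z up, the work surface at z = 0. Lengths are in mm, angles in degrees, forces in N, time in s.
With the tool pointing down it reaches from about 375 to 750 mm from the base axis. Payload 9 kg.
Tool frame: the origin (TCP) lies at the very end of the fingers, on their centre line; the grasp point (between the pads) lies 19 mm behind it; z points along the fingers, y is the line along which they close (so a half turn about z gives the same grasp; the last joint's range is limited). The gripper opens to 85 mm and grips with 20 to 120 N. Pads are 22 mm wide; open, the fingers measure 114 mm over their backs; the gripper's body (76 mm by 85 mm) begins 54 mm behind the grasp point. The pads swing forward as they close: fully open they stand 13 mm farther back than shut.
Start: joints at [54.62, 5.964, 5.575, 89.605, 0, 77.527], TCP at [233.549, 552.715, 206.231] pointing down, gripper open.
Joint ranges: [-171.21, 171.21], [-48.23, 106.86], [-62.78, 66.21], [-105.2, 120.99], [-86.42, 89.51], [-180, 180]. Speed limits (degrees/s): [127.2, 127.2, 147.25, 180, 180, 180].

### API

Orientations are given as a 3x3 rotation matrix whose columns are the frame's x, y, z axes.
In Python, from station import get_state, snapshot, camera_info, close_job gives the robot as it stands.
- The arm moves only by the shell command python3 -m creep 'ROWS' [FORCE]. ROWS is JSON, one flat list of numbers, 7 for each row, row after row: the finger opening in m, from 0 to 0.0854, then the shift along the tool's x, y, z in m, then the turn, a rotation vector about the tool's x, y, z in degrees. In form: [gripper, tx, ty, tz, ax, ay, az, gripper, tx, ty, tz, ax, ay, az, ...]. A call has 1 to 10 rows; each row shifts and turns the commanded pose from where the row before left it, along the tool's axes as they then stand; what a row does not reach is not made up. A row lasts 1/8 s, in which the tool goes at most 62.5 mm and 10.7 degrees, less where a joint would pass 70% of its speed; a pose out of reach is approached as far as the arm can. A call is refused whole if a number of a shift passes 0.0625 or a number of a turn 10.7, either way. A call with a gripper value outside its range is refused whole. The fingers move at their own pace and stop on an object; FORCE is the grip in N (left out, the last holds). Time passes only in rows, so rows that do not move let the fingers close. It gives the time, the measured TCP pose, the force, the opening and the grip force at its end, in the units of the state.
- get_state(): the state, without advancing time (a new reading comes with each control period).
- snapshot(name): name is "scene" or "top" or "wrist"; returns the picture (480x640x3 uint8, red, green, blue); there is no depth.
- camera_info(name): a dict with "K" (3x3 intrinsics, pixels), "rvec" (rotation vector, rad) and "tvec" (3), from world to camera coordinates, as OpenCV has them; the wrist camera has in their place "T_tool_cam" (4x4, takes a point from camera to tool coordinates, whose origin is the TCP and whose axes are the flange's). Camera axes: x right, y down, z forward; pixel columns grow to the right and rows downward; lengths in mm; the calibration is good to about 2 mm. A picture is of the moment at which its call begins: read the wrist's pose just before it. camera_info takes no time and is no camera call.
- close_job(): hands the job in; it is judged then, once.
The state is a dict: "clock": time; "qpos": joint angles; "joint_velocities": joint speeds; "joint_efforts": joint torques, N m; "tool_pos": TCP position; "tcp_rot": TCP orientation; "contact_force": force on the tool from outside, world axes, zero at the start; "ft_torque": the same for the moment, N m; "gripper_width": finger opening in mm; "gripper_force": force on a finger pad.
Only numpy, scipy, OpenCV 4.12 (cv2) and the standard library are available. Lean on these libraries where they do the work, as an engineer would, in place of code of your own. Each camera call takes 0.05 s, during which the arm holds its last target. There are 200 camera calls.

### The job

Make up the two customer kits from the stock laid out behind the trays: into the blue tray go the spool of red thread, standing in the round well, the matching red bobbin, flat in the low ring, and the seam ripper, laid in the tool cradle; into the grey tray go the oil bottle, standing in the round well, and the lint brush, laid in its tool cradle. Keep the oil bottle upright all the way, seat everything fully home, and leave the navy spool and navy bobbin where they are.

Things in the scene. Friction and masses are not known exactly. Their poses are not given: they have to be found in the camera images.
- blue_tray: Blue moulded kit tray. 112x168 mm, fixed. Origin: underside centre; x away from the robot, y left (long side), mm. Flared round well at (27, 42): floor z 3, bore 34, mouth 48, rim z 17. Tool cradle along y on x = -28: 8 wide rib, top z 7, and flared saddles at y +-33, 14 long, 21 wide at bed, 32 at top (z 17). Low ring at (27, -42): floor z 3, 28 wide, mouth 36, rim z 6. Tray lip z 6.
- grey_tray: Grey moulded kit tray with a flat teal needle case in it, fixed, 9 high, at (27, -42). 112x168 mm, fixed. Origin: underside centre; x away from the robot, y left (long side), mm. Flared round well at (27, 42): floor z 3, bore 34, mouth 48, rim z 17. Tool cradle along y on x = -28: 8 wide rib, top z 7, and flared saddles at y +-33, 14 long, 21 wide at bed, 32 at top (z 17). Tray lip z 6.
- red_spool: Spool of RED thread with cream ends, standing upright in the stock behind the trays (there are more spools far back and far right on the bench; leave them). 25 mm diameter, 52 mm tall, 30 g. Origin: centre of its underside; z up along its axis.
- red_bobbin: Small red-tinted clear plastic sewing-machine bobbin wound with RED (crimson) thread, lying flat on one flange. 20 mm diameter, 11 mm tall, 12 g; grip it round the rim. Origin: centre of its underside; z up.
- seam_ripper: Seam ripper, slim blue handle with a thin steel tip, lying flat. Handle 9 to 12 mm wide, 98 mm long over all, 10 mm high, 14 g. Origin: middle of its length and width, at the underside; its length runs along its own y; z up. The handle, y -21 to +49 mm, is what bears; the thin tip (-y end) hangs free. Grip it at the middle, across the length.
- oil_bottle: Small yellow-labelled oil bottle with a red cone cap, standing upright in the stock (not the like one up on the back ledge). 29 mm diameter body up to 60 mm, cap to 86 mm, 50 g. Origin: centre of its underside; z up. Grip the body.
- lint_brush: Lint brush, slim green handle with dark bristles at one end, lying flat. 12 mm wide, 138 mm long, 8 mm high, 16 g. Origin: middle of its length and width, at the underside; its length runs along its own y; z up. Grip it at the middle, across the length.
- navy_spool: Spool of NAVY BLUE thread with cream ends, standing in the same stock row; not wanted. 25 mm diameter, 58 mm tall, 30 g. Origin: centre of its underside.
- navy_bobbin: Blue-tinted clear bobbin wound with NAVY (dark blue) thread, lying flat in the same stock row; not wanted. 20 mm diameter, 11 mm tall, 12 g. Origin: centre of its underside.

How it is judged:
By the outcome, as a careful person would: the job done as asked, in the order asked, and still so for the second after the job is handed in, with the robot touching nothing.
It also fails if it takes over 104 s, if anything falls off the work surface, if the arm or the gripper's body presses on something with over 40 N, if the wrist force passes 120 N, or if a joint passes its speed limit or range.

## Working session

There is one attempt and no reset: what is moved stays moved. The work goes in short steps, Python scripts to look and compute and a shell command to move; the robot and the scene stay as the last step left them, time stands still between calls to the robot, and variables do not carry over. Pictures are saved under pics/ and viewed, at most 14 in all, crops included, and the job is handed in when it is done.

```bash
ls; mkdir -p pics; python3 - <<'E'
from station import *
import cv2,numpy as np
s=get_state();print(s['clock'],s['tool_pos'],s['tcp_rot'],s['gripper_width'])
for n in ('scene','top'):
    cv2.imwrite(f'pics/{n}0.png',snapshot(n)[:,:,::-1]);c=camera_info(n);print(n,c)
print(camera_info('wrist'))
E
```

```text
pics
0.0 [233.29522395 552.36980269 205.39781012] [[-9.21135325e-01  3.89241628e-01 -8.16841934e-04]
 [ 3.89242359e-01  9.21134689e-01 -1.12728196e-03]
 [ 3.13636375e-04 -1.35632872e-03 -9.99999031e-01]] 85.68897694913666
scene {'K': array([[613.03458437,   0.        , 317.21362471],
       [  0.        , 613.03458437, 251.75315643],
       [  0.        ,   0.        ,   1.        ]]), 'rvec': array([ 2.26996785, -0.64580884,  0.2893401 ]), 'tvec': array([-428.6003812 ,  304.58032775,  734.06183729])}
top {'K': array([[559.34385478,   0.        , 322.42651023],
       [  0.        , 559.34385478, 241.85264427],
       [  0.        ,   0.        ,   1.        ]]), 'rvec': array([ 2.19997119, -2.156605  ,  0.11008894]), 'tvec': array([ 58.37685997, 562.83928722, 904.45508524])}
{'K': array([[430.02282693,   0.        , 314.14064355],
       [  0.        , 430.02282693, 238.37853393],
       [  0.        ,   0.        ,   1.        ]]), 'T_tool_cam': array([[ 3.16361209e-04, -9.53715023e-01, -3.00711746e-01,
         7.69657581e+01],
       [ 9.99999818e-01,  4.56022885e-04, -3.94247071e-04,
        -2.35343583e-01],
       [ 5.13130793e-04, -3.00711567e-01,  9.53714994e-01,
        -1.67388283e+02],
       [ 0.00000000e+00,  0.00000000e+00,  0.00000000e+00,
         1.00000000e+00]])}
```

View pics/top0.png

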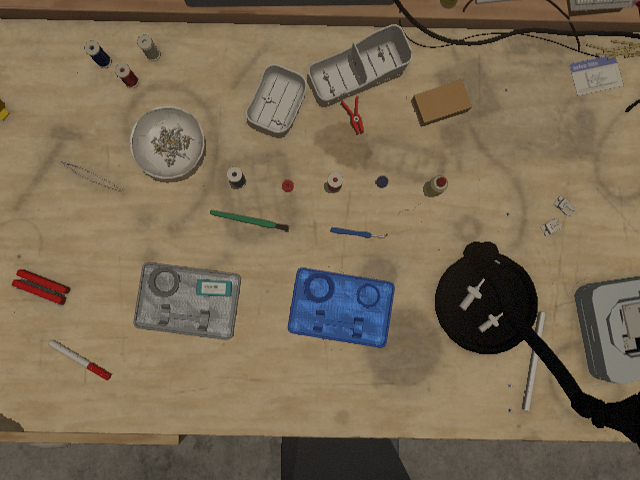

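View pics/scene0.png

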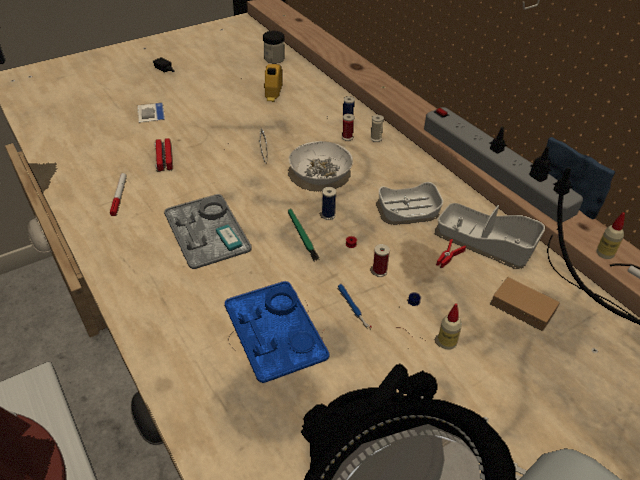

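```bash
cat > h.py <<'E'
import numpy as np,cv2
from station import *
def cam(n):
    c=camera_info(n);R=cv2.Rodrigues(np.array(c['rvec']))[0];return c['K'],R,np.array(c['tvec'])
def proj(n,P):
    K,R,t=cam(n);q=K@(R@np.array(P,float)+t);return q[:2]/q[2]
def ray(n,uv):
    K,R,t=cam(n);d=R.T@np.linalg.solve(K,[*uv,1]);return -R.T@t,d
def onz(n,uv,z):
    o,d=ray(n,uv);return o+d*(z-o[2])/d[2]
def tri(uvt,uvs):
    a,d=ray('top',uvt);b,e=ray('scene',uvs);M=np.stack([d,-e],1)
    s=np.linalg.lstsq(M,b-a,rcond=None)[0];p,q=a+s[0]*d,b+s[1]*e
    return (p+q)/2,np.linalg.norm(p-q)
E
python3 - <<'E'
from h import *
np.set_printoptions(precision=1,suppress=True)
print('base',proj('top',[0,0,0]),'tcp',proj('top',[233,552,206]),proj('scene',[233,552,206]), 'cams',ray('top',(320,240))[0],ray('scene',(320,240))[0])
for k,a,b,z in [('navyspool',(235,177),(329,192),58),('redspool',(334,183),(381,250),52),('redbob',(288,186),(351,241),11),('navybob',(382,182),(414,298),11),('bottle cap',(441,183),(454,310),86)]:
    print(k,onz('top',a,z),onz('scene',b,z),tri(a,b))
for k,a,z in [('ripperL',(332,230),5),('ripperR',(386,236),3),('brushL',(211,212),5),('brushR',(288,229),5),('bw',(319,288),17),('br',(369,295),6),('gw',(164,282),17),('bTL',(299,269),6),('bTR',(394,283),6),('bBR',(386,347),6),('bBL',(289,331),6),('gTL',(144,263),6),('gTR',(240,274),6),('gBR',(232,338),6),('gBL',(135,326),6)]: print(k,onz('top',a,z))
print('knob', onz('top',(480,252),0),tri((480,252),(398,376)))
E
```

```text
base [358.5 589.9] tcp [-57.8 476.7] [ 1.9 96.9] cams [475.9  76.9 951.8] [ 188.8 -489.2  735.1]
navyspool [661.2 213.5  58. ] [663.9 214.7  58. ] (array([661.5, 212.7,  60.2]), np.float64(1.7761009578666118))
redspool [655.9  52.8  52. ] [658.9  52.6  52. ] (array([656.8,  52.1,  53.2]), np.float64(2.604241303022264))
redbob [657.3 130.   11. ] [656.1 130.3  11. ] (array([656.8, 130.3,  10.8]), np.float64(1.1793360138273998))
navybob [667.6 -30.3  11. ] [666.9 -30.1  11. ] (array([667.4, -30.1,  10.8]), np.float64(0.7010928252184071))
bottle cap [ 652.7 -114.6   86. ] [ 651.  -124.2   86. ] (array([ 656.3, -117.9,   75.9]), np.float64(3.590422128832516))
ripperL [584.1  53.5   5. ]
ripperR [575.9 -38.9   3. ]
brushL [610.7 260.4   5. ]
brushR [584.3 128.4   5. ]
bw [485.1  73.7  17. ]
br [475.1 -10.8   6. ]
gw [490.  331.6  17. ]
bTL [516.5 108.1   6. ]
bTR [496.1 -52.8   6. ]
bBR [389.1 -40.2   6. ]
bBL [412.5 122.4   6. ]
gTL [521.4 369.7   6. ]
gTR [506.1 207.4   6. ]
gBR [399.2 217.2   6. ]
gBL [416.  379.5   6. ]
knob [ 552.  -200.5    0. ] (array([ 534.5, -171. ,   77.8]), np.float64(25.73579723350427))
```

```bash
python3 - <<'E'
from h import *
np.set_printoptions(precision=1,suppress=True)
for v in (470,490,510): print(tri((487,303),(411,v)))
print(tri((472,249),(318,424)),tri((472,249),(390,375)),tri((492,249),(430,385)))
for z in (100,200,300): print(z,onz('top',(436,300),z),onz('top',(538,300),z),onz('top',(487,244),z),[onz('scene',p,z) for p in((303,440),(515,450),(405,365))])
im=cv2.imread('pics/top0.png');hsv=cv2.cvtColor(im,cv2.COLOR_BGR2HSV)
def seg(lo,hi,box,z,name):
    x0,y0,x1,y1=box;m=cv2.inRange(hsv[y0:y1,x0:x1],lo,hi)
    n,l,st,_=cv2.connectedComponentsWithStats(m);k=1+np.argmax(st[1:,4])
    p=np.argwhere(l==k)[:,::-1]+[x0,y0]
    W=np.array([onz('top',q,z)[:2] for q in p],np.float32)
    r=cv2.minAreaRect(W);c=W.mean(0);v=np.linalg.svd(W-c,full_matrices=False)[2][0]
    print(name,len(p),'mean',c,'rect',r,'axis yaw',np.degrees(np.arctan2(-v[0],v[1])), 'px',p.mean(0))
seg((100,120,60),(125,255,255),(275,250,410,360),6,'blue')
seg((100,110,50),(125,255,255),(322,220,395,245),6,'ripper handle')
seg((60,90,30),(95,255,255),(200,200,300,240),6,'brush handle')
seg((0,100,60),(8,255,255),(278,176,298,196),8,'redbob')
seg((165,100,40),(180,255,255),(278,176,298,196),8,'redbob')
seg((10,80,10),(30,255,140),(420,170,455,200),30,'x')
big=cv2.hconcat([cv2.resize(im[160:245,200:330],None,fx=3,fy=3),cv2.resize(im[160:245,325:460],None,fx=3,fy=3)])
cv2.imwrite('pics/c1.png',big)
sc=cv2.imread('pics/scene0.png')
cv2.imwrite('pics/c2.png',cv2.resize(sc[180:360,310:480],None,fx=3,fy=3))
E
```

```text
(array([ 481.6, -231.2,  -24.3]), np.float64(40.093057588617576))
(array([ 480.3, -241.7,  -61.5]), np.float64(37.843778607522154))
(array([ 479. , -252.7, -100.4]), np.float64(35.483896263121665))
(array([ 487.6, -157.5,   20.3]), np.float64(141.16065028826247)) (array([ 536.4, -159.8,   66.2]), np.float64(33.67081665437774)) (array([ 550.5, -197.2,   75. ]), np.float64(1.4030664374253972))
100 [ 469.6 -103.9  100. ] [ 472.6 -259.3  100. ] [ 556.5 -182.2  100. ] [array([ 366.8, -189.4,  100. ]), array([ 562.6, -324.5,  100. ]), array([ 528.4, -168.7,  100. ])]
200 [470.3 -82.7 200. ] [ 473.  -219.8  200. ] [ 547.1 -151.8  200. ] [array([ 338.8, -236.6,  200. ]), array([ 503.7, -350.4,  200. ]), array([ 474.9, -219.2,  200. ])]
300 [471.1 -61.5 300. ] [ 473.4 -180.3  300. ] [ 537.6 -121.3  300. ] [array([ 310.7, -283.8,  300. ]), array([ 444.9, -376.4,  300. ]), array([ 421.4, -269.6,  300. ])]Traceback (most recent call last):
  File "<stdin>", line 14, in <module>
  File "<stdin>", line 11, in seg
  File "h.py", line 10, in onz
    o,d=ray(n,uv);return o+d*(z-o[2])/d[2]
        ~~~^^^^^^
  File "h.py", line 8, in ray
    K,R,t=cam(n);d=R.T@np.linalg.solve(K,[*uv,1]);return -R.T@t,d
          ~~~^^^
  File "h.py", line 4, in cam
    c=camera_info(n);R=cv2.Rodrigues(np.array(c['rvec']))[0];return c['K'],R,np.array(c['tvec'])
ValueError: time passes only in moves, steps and waits
```

```bash
python3 - <<'E'
s=open('h.py').read().replace("def cam(n):\n    c=camera_info(n)","import functools\n@functools.cache\ndef cam(n):\n    c=camera_info(n)")
open('h.py','w').write(s)
E
cat > a.py <<'E'
from h import *
np.set_printoptions(precision=1,suppress=True)
sc=cv2.imread('pics/scene0.png')
for z,col in ((0,(0,0,255)),(100,(0,255,0)),(200,(255,0,0)),(300,(0,255,255)),(400,(255,0,255))):
    for a in np.linspace(0,2*np.pi,150):
        u=proj('scene',onz('top',(487+51*np.cos(a),303+52*np.sin(a)),z))
        if 0<=u[0]<640 and 0<=u[1]<480: cv2.circle(sc,tuple(int(i) for i in u),1,col,-1)
im=cv2.imread('pics/top0.png');hsv=cv2.cvtColor(im,cv2.COLOR_BGR2HSV)
def seg(lo,hi,box,z,name):
    x0,y0,x1,y1=box;m=cv2.inRange(hsv[y0:y1,x0:x1],lo,hi)
    n,l,st,_=cv2.connectedComponentsWithStats(m);k=1+np.argmax(st[1:,4])
    p=np.argwhere(l==k)[:,::-1]+[x0,y0]
    W=np.array([onz('top',q,z)[:2] for q in p],np.float32)
    r=cv2.minAreaRect(W);c=W.mean(0);v=np.linalg.svd(W-c,full_matrices=False)[2][0]
    e=(W-c)@v
    print(name,len(p),'mean',c,'rect',r,'axis',v,'ends',c+v*e.min(),c+v*e.max())
seg((100,120,60),(125,255,255),(275,250,410,360),6,'blue')
seg((100,110,50),(125,255,255),(322,220,395,245),6,'ripper handle')
seg((60,90,30),(95,255,255),(200,200,300,240),6,'brush handle')
seg((0,100,60),(8,255,255),(278,176,298,196),8,'redbob')
big=cv2.hconcat([cv2.resize(im[160:245,200:330],None,fx=3,fy=3),cv2.resize(im[160:245,325:460],None,fx=3,fy=3)])
big=cv2.vconcat([big,cv2.resize(sc[300:480,220:619],(795,345))])
cv2.imwrite('pics/c1.png',big)
E
python3 a.py
```

```text
blue 6478 mean [453.5  36.2] rect ((453.9637145996094, 36.20468521118164), (166.67007446289062, 110.57111358642578), 81.88787078857422) axis [-0.1 -1. ] ends [465.2 118.8] [441.8 -46.3]
ripper handle 157 mean [581.2  22.3] rect ((581.1929321289062, 21.986103057861328), (67.57763671875, 7.254908561706543), 83.27483367919922) axis [0.1 1. ] ends [577.  -11.6] [585.3  55.5]
brush handle 322 mean [600.  202.4] rect ((600.2392578125, 206.4951629638672), (113.35587310791016, 10.066071510314941), 79.79947662353516) axis [-0.2 -1. ] ends [611.2 262.1] [590.3 150.7]
redbob 108 mean [658.9 131.2] rect ((658.7129516601562, 131.00796508789062), (19.080463409423828, 18.800256729125977), 1.391893744468689) axis [-0.8 -0.6] ends [666.5 137.5] [651.1 124.7]
```

View pics/c1.png

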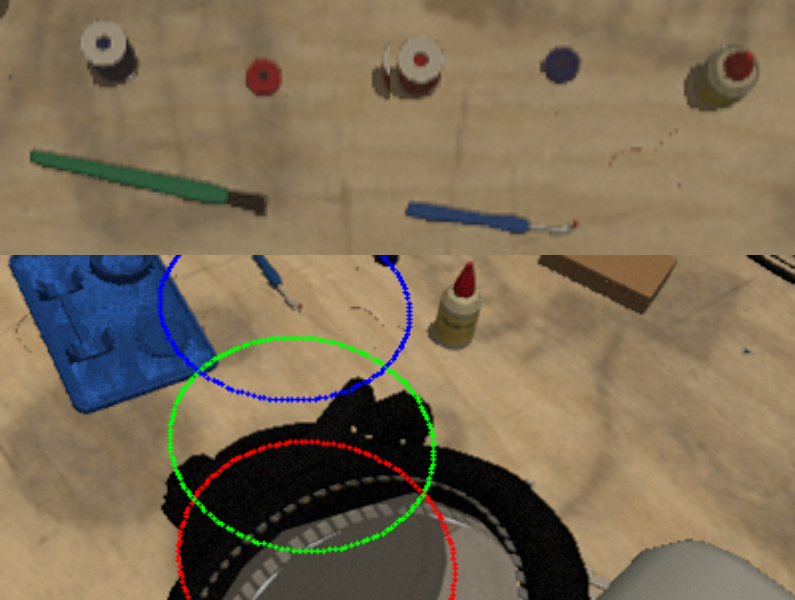

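```bash
cat >> h.py <<'E'
def go(P,yaw=-6.):
    """tool-axis shift (mm) and z turn to bring TCP to P with closing axis at azimuth yaw"""
    s=get_state();R=np.array(s['tcp_rot']);d=R.T@(np.array(P)-s['tool_pos'])
    y=np.degrees(np.arctan2(R[1,1],R[0,1]));print('at',np.round(s['tool_pos'],1),'yaw',round(y,1),'turn z',round((y-yaw+90)%180-90,1),'shift now',np.round(d,1))
    a=np.radians(yaw);B=np.array([[-np.sin(a),np.cos(a),0],[np.cos(a),np.sin(a),0],[0,0,-1]]).T
    B=np.stack([[-np.sin(a),np.cos(a),0],[np.cos(a),np.sin(a),0],[0,0,-1.]],1)
    print('shift after turn',np.round(B.T@(np.array(P)-s['tool_pos']),1),'w',s['gripper_width'],'F',np.round(s['contact_force'],1),'t',s['clock'])
E
python3 -m creep '[0.0854,0,0,-0.006,0,0,10.4,0.0854,0,0,-0.006,0,0,10.4,0.0854,0,0,-0.006,0,0,10.4,0.0854,0,0,-0.006,0,0,10.4,0.0854,0,0,-0.006,0,0,10.4,0.0854,0,0,-0.006,0,0,10.4,0.0854,0,0,-0.006,0,0,10.6]' 40; python3 -c "
from h import *
go([560,80,250],-6)"
```

```text
clock: 0.98
tool_pos: [233.4, 552.6, 248.0]
tcp_rot: [[0.109, 0.994, -0.0], [0.994, -0.109, -0.001], [-0.001, -0.0, -1.0]]
contact_force: [0.5, 0.5, -0.0]
gripper_width: 85.5
gripper_force: 0.0
at [233.4 552.6 248. ] yaw -6.3 turn z -0.3 shift now [-434.2  376.1   -1.9]
shift after turn [-435.8  374.2   -2. ] w 85.52960218385415 F [ 0.5  0.5 -0. ] t 0.975
```

```bash
python3 -m creep '[0.0854,-0.0434,0.0376,0,0,0,0,0.0854,-0.0434,0.0376,0,0,0,0,0.0854,-0.0434,0.0376,0,0,0,0,0.0854,-0.0434,0.0376,0,0,0,0,0.0854,-0.0434,0.0376,0,0,0,0,0.0854,-0.0434,0.0376,0,0,0,0,0.0854,-0.0434,0.0376,0,0,0,0,0.0854,-0.0434,0.0376,0,0,0,0,0.0854,-0.0434,0.0376,0,0,0,0,0.0854,-0.0434,0.0376,0,0,0,0]'; python3 - <<'E'
from h import *
go([656,52,120],-6);s=get_state();print(s['qpos'])
cv2.imwrite('pics/w1.png',snapshot('wrist')[:,:,::-1])
E
```

```text
clock: 2.22
tool_pos: [563.6, 80.6, 247.9]
tcp_rot: [[0.103, 0.995, -0.0], [0.995, -0.103, 0.0], [0.0, -0.0, -1.0]]
contact_force: [0.0, 0.4, -0.4]
gripper_width: 85.5
gripper_force: 0.0
at [563.6  80.6 247.9] yaw -5.9 turn z 0.1 shift now [-18.9  94.9 127.9]
shift after turn [-18.8  94.9 127.9] w 85.51583375362462 F [ 0.   0.4 -0.4] t 2.225
[-5.02842955e+00  1.39265374e+00  5.17394153e+00  9.37969660e+01
  1.19974055e-02  9.08895993e+01]
```

View pics/w1.png

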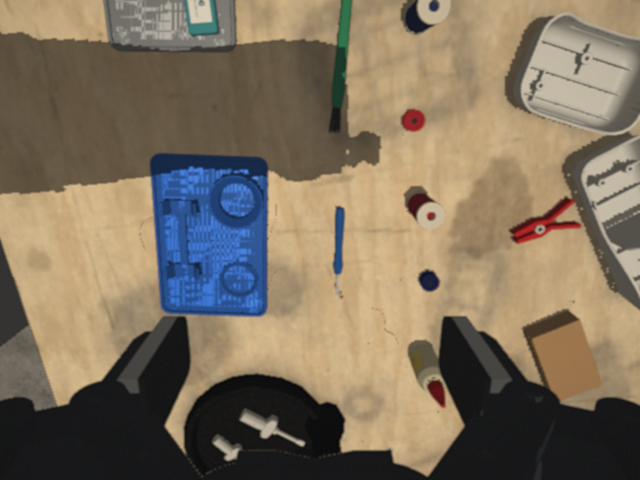

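```bash
cat >> h.py <<'E'
def wray(uv,pos,R):
    c=camera_info('wrist') if not hasattr(wray,'c') else wray.c; wray.c=c
    T=c['T_tool_cam'];R=np.array(R);d=R@T[:3,:3]@np.linalg.solve(c['K'],[*uv,1]);return R@T[:3,3]+pos,d
def won(uv,z,pos,R):
    o,d=wray(uv,pos,R);return o+d*(z-o[2])/d[2]
def tr2(r1,r2):
    (a,d),(b,e)=r1,r2;s=np.linalg.lstsq(np.stack([d,-e],1),b-a,rcond=None)[0];p,q=a+s[0]*d,b+s[1]*e;return (p+q)/2,np.linalg.norm(p-q)
E
python3 - <<'E'
from h import *
np.set_printoptions(precision=1,suppress=True)
s=get_state();p,R=np.array(s['tool_pos']),s['tcp_rot']
for n,a,b in [('knob',(484,250),(328,430)),('rim left/near',(487,303),(262,440)),('pin1',(474,293),(268,425)),('pin2',(490,320),(225,447)),('rim far',(487,252),(310,420)),('rim yleft',(436,302),(258,376))]:
    print(n,tr2(ray('top',a),wray(b,p,R)))
print('dis',proj('scene',[470,-120,200]))
for n,uv,z in [('rspool',(431,216),52),('rbob',(413,120),11),('nbob',(429,281),11),('well',(236,200),17),('ring',(239,278),6),('ripperTop',(341,207),6),('ripEndHandle',(338,272),6),('tip',(339,297),3),('BTL',(152,155),6),('BTR',(268,158),6),('BBR',(266,314),6),('BBL',(163,312),6),('brush bristle end',(335,131),5)]: print(n,won(uv,z,p,R))
E
```

```text
knob (array([ 553.4, -202.5,   15.6]), np.float64(1.6639292127158374))
rim left/near (array([ 470.3, -210.9,    9.8]), np.float64(10.291046126060348))
pin1 (array([ 484.1, -186.2,   16.5]), np.float64(4.9079720046909525))
pin2 (array([ 436.2, -209.3,   21. ]), np.float64(3.672113789952698))
rim far (array([ 542. , -210.4,   -6.6]), np.float64(22.64891153761144))
rim yleft (array([ 473.4, -128.5,    1.8]), np.float64(17.44310622275459))
dis [348.4 305.9]
rspool [665.6  46.7  52. ]
rbob [662.  126.4  11. ]
nbob [672.3 -33.3  11. ]
well [492.3  71.8  17. ]
ring [479.9 -11.4   6. ]
ripperTop [590.4  51.8   6. ]
ripEndHandle [581.4 -15.7   6. ]
tip [579.9 -45.1   3. ]
BTL [418.7 120.5   6. ]
BTR [526.4 106.1   6. ]
BBR [501.6 -55.    6. ]
BBL [394.3 -41.1   6. ]
brush bristle end [591.3 123.9   5. ]
```

```bash
python3 -m creep '[0.06,-0.009,0.03,0.04,0,0,0,0.06,-0.009,0.032,0.044,0,0,0,0.06,0,0.032,0.044,0,0,0,0.06,0,0,0,0,0,0,0.06,0,0,0,0,0,0]'; python3 - <<'E'
from h import *
np.set_printoptions(precision=1,suppress=True)
go([656,52,120],-6);s=get_state();p,R=np.array(s['tool_pos']),s['tcp_rot'];print(s['joint_velocities'])
im=snapshot('wrist')[:,:,::-1].copy();cv2.imwrite('pics/w2.png',im)
E
```

```text
clock: 2.9
tool_pos: [654.3, 55.0, 121.1]
tcp_rot: [[0.103, 0.995, 0.0], [0.995, -0.103, 0.0], [0.0, 0.0, -1.0]]
contact_force: [0.3, -0.6, 0.7]
gripper_width: 60.3
gripper_force: 0.0
at [654.3  55.  121.1] yaw -5.9 turn z 0.1 shift now [-2.8  2.   1.1]
shift after turn [-2.8  2.   1.1] w 60.29530096150167 F [ 0.3 -0.6  0.7] t 2.9
[ 0.2 -2.1  0.7  0.   0.  -0. ]
```

View pics/w2.png

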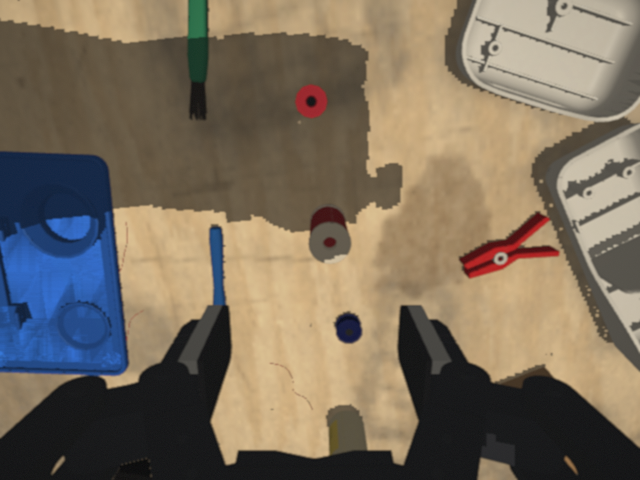

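```bash
python3 - <<'E'
from h import *
np.set_printoptions(precision=1,suppress=True)
s=get_state();p,R=np.array(s['tool_pos']),s['tcp_rot'];print(p)
for n,uv,z in [('rspool',(330,241),52),('rbob',(311,101),11),('nbob',(348,327),11),('ring',(84,325),6),('ripEnd',(215,227),6),('bristle',(197,117),5),('well',(64,213),17)]: print(n,won(uv,z,p,R))
print('tcp px', end=' ')
T=camera_info('wrist')['T_tool_cam'];K=camera_info('wrist')['K']
q=np.linalg.inv(T)@[0,0,60,1];q=K@q[:3];print(q[:2]/q[2])
E
```

```text
[654.8  55.  122.2]
rspool [664.   54.1  52. ]
rbob [660.9 132.4  11. ]
nbob [671.3 -26.   11. ]
ring [478.  -7.   6.]
ripEnd [586.8  57.3   6. ]
bristle [587.7 130.2   5. ]
well [493.6  79.7  17. ]
tcp px [314.4 246.7]
```

```bash
python3 -m creep '[0.06,-0.0013,0.0075,0.03,0,0,0,0.06,0,0,0.034,0,0,0,0.06,0,0,0.034,0,0,0,0.015,0,0,0,0,0,0,0.015,0,0,0,0,0,0,0.015,0,0,0,0,0,0,0.015,0,0,0,0,0,0]' 35; python3 -c "
from h import *
go([662,53,110],-8)"
```

```text
clock: 3.82
tool_pos: [663.7, 52.6, 25.4]
tcp_rot: [[0.103, 0.995, 0.004], [0.995, -0.103, -0.0], [0.0, 0.004, -1.0]]
contact_force: [-1.2, 0.2, 7.8]
gripper_width: 20.4
gripper_force: 35.0
at [663.7  52.6  25.4] yaw -5.9 turn z 2.1 shift now [  0.2  -1.4 -84.6]
shift after turn [  0.1  -1.7 -84.6] w 20.379374306184623 F [-1.2  0.2  7.8] t 3.825
```

```bash
python3 -m creep '[0.015,0,0,-0.035,0,0,0,0.015,0,0,-0.035,0,0,2,0.015,0.0,-0.043,0,0,0,0,0.015,0,-0.043,0,0,0,0,0.015,0,-0.043,0,0,0,0,0.015,0,-0.043,0,0,0,0,0.015,0,0,0,0,0,0]'; python3 - <<'E'
from h import *
np.set_printoptions(precision=1,suppress=True)
go([488.5,73,28],-8)
im=snapshot('wrist')[:,:,::-1].copy();cv2.imwrite('pics/w3.png',im)
E
```

```text
clock: 4.7
tool_pos: [489.8, 77.0, 93.3]
tcp_rot: [[0.137, 0.991, 0.001], [0.991, -0.137, 0.0], [0.0, 0.001, -1.0]]
contact_force: [0.1, 1.0, -0.5]
gripper_width: 20.2
gripper_force: 34.3
at [489.8  77.   93.3] yaw -7.9 turn z 0.1 shift now [-4.1 -0.8 65.3]
shift after turn [-4.1 -0.7 65.3] w 20.150802880666795 F [ 0.1  1.  -0.5] t 4.7
```

View pics/w3.png

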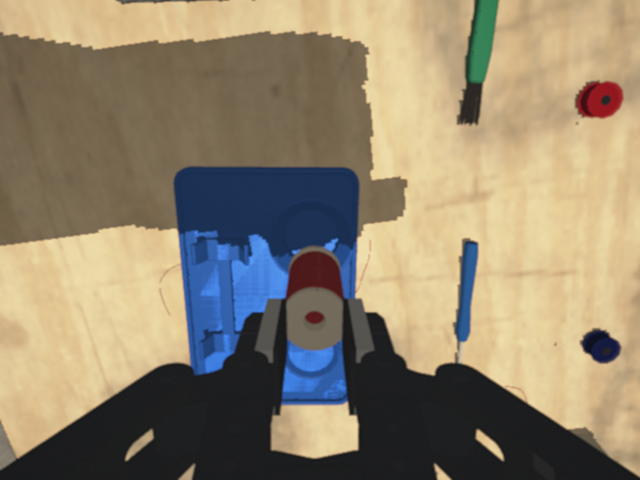

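```bash
python3 - <<'E'
from h import *
np.set_printoptions(precision=1,suppress=True)
s=get_state();p,R=np.array(s['tool_pos']),s['tcp_rot'];print(p)
for n,uv,z in [('well',(312,235),17),('ring',(312,352),6),('TL',(176,168),6),('TR',(359,168),6),('BR',(350,403),6),('saddleL',(208,248),17),('saddleR',(212,348),17),('rbob',(604,99),11),('ripTop',(471,241),6),('ripH',(463,341),6),('spooltop',(314,318),80)]: print(n,won(uv,z,p,R))
E
```

```text
[491.6  76.5  93.7]
well [490.7  78.4  17. ]
ring [478.7  -7.2   6. ]
TL [416.3 127.1   6. ]
TR [523.4 112.3   6. ]
BR [499.6 -51.8   6. ]
saddleL [427.8  78.9  17. ]
saddleR [416.   11.6  17. ]
rbob [661.6 132.3  11. ]
ripTop [587.9  57.5   6. ]
ripH [580.6 -12.9   6. ]
spooltop [488.7  57.   80. ]
```

```bash
python3 -m creep '[0.015,-0.001,-0.001,0.025,0,0,0,0.015,0,0,0.025,0,0,0,0.015,0,0,0.01,0,0,0,0.015,0,0,0.005,0,0,0,0.015,0,0,0,0,0,0]';python3 -c "
from h import *
go([489,76,28],-8)"
```

```text
clock: 5.38
tool_pos: [491.7, 75.4, 28.5]
tcp_rot: [[0.138, 0.99, 0.002], [0.99, -0.138, -0.0], [0.0, 0.002, -1.0]]
contact_force: [0.1, -0.6, 0.8]
gripper_width: 20.2
gripper_force: 35.0
at [491.7  75.4  28.5] yaw -7.9 turn z 0.1 shift now [ 0.3 -2.7  0.5]
shift after turn [ 0.3 -2.7  0.5] w 20.200080155673778 F [ 0.1 -0.6  0.8] t 5.375
```

```bash
python3 -m creep '[0.015,0,0,0.0015,0,0,0,0.015,0,0,0,0,0,0,0.045,0,0,0,0,0,0,0.045,0,0,0,0,0,0,0.045,0,0,-0.03,0,0,0,0.045,0,0,-0.04,0,0,0]';python3 - <<'E'
from h import *
go([660.5,131.5,5],-6)
cv2.imwrite('pics/w4.png',snapshot('wrist')[:,:,::-1])
E
```

```text
clock: 6.12
tool_pos: [489.4, 75.6, 95.5]
tcp_rot: [[0.138, 0.99, -0.002], [0.99, -0.138, 0.0], [0.0, -0.002, -1.0]]
contact_force: [-0.2, 0.8, 0.6]
gripper_width: 45.0
gripper_force: 0.0
at [489.4  75.6  95.5] yaw -7.9 turn z -1.9 shift now [ 78.9 162.   90.1]
shift after turn [ 73.5 164.3  90.5] w 44.95033572875789 F [-0.2  0.8  0.6] t 6.125
```

View pics/w4.png

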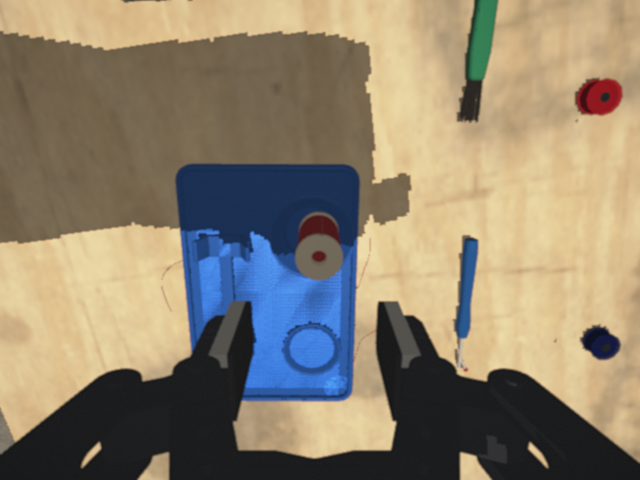

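```bash
python3 -m creep '[0.045,0.0255,0.053,0,0,0,0,0.045,0.026,0.054,0,0,0,0,0.04,0.027,0.055,0.02,0,0,0,0.04,0,0,0.03,0,0,0,0.04,0,0,0.03,0,0,0,0.04,0,0,0.0,0,0,0]';python3 - <<'E'
from h import *
np.set_printoptions(precision=1,suppress=True)
p=np.array([489.8,75.6,95.5]);R=[[0.138,0.99,0],[0.99,-0.138,0],[0,0,-1]]
print('spool',won((319,256),55,p,R),'ring',won((312,347),6,p,R))
go([660.5,131.5,4],-8)
cv2.imwrite('pics/w5.png',snapshot('wrist')[:,:,::-1])
E
```

```text
clock: 6.92
tool_pos: [657.5, 130.4, 13.0]
tcp_rot: [[0.138, 0.99, -0.006], [0.99, -0.138, 0.0], [-0.001, -0.006, -1.0]]
contact_force: [0.6, -0.7, 0.4]
gripper_width: 40.0
gripper_force: 0.0
spool [492.3  76.8  55. ] ring [476.9  -5.3   6. ]
at [657.5 130.4  13. ] yaw -7.9 turn z 0.1 shift now [1.5 2.8 8.9]
shift after turn [1.5 2.8 9. ] w 40.04332490835353 F [ 0.6 -0.7  0.4] t 6.925
```

View pics/w5.png

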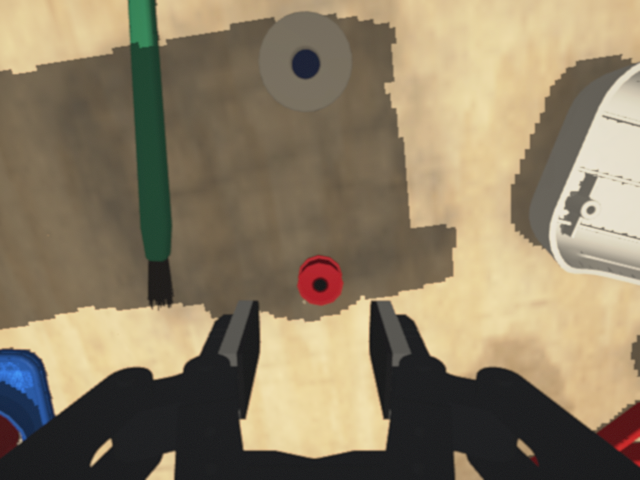

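```bash
python3 - <<'E'
from h import *
np.set_printoptions(precision=1,suppress=True)
s=get_state();p,R=np.array(s['tool_pos']),s['tcp_rot'];print(p)
for n,uv,z in [('bob',(320,285),11),('bristleend',(160,304),4),('ferrule',(158,258),5)]: print(n,won(uv,z,p,R), np.array(R).T@(won(uv,z,p,R)-p))
E
```

```text
[658.9 130.4  15.4]
bob [661.4 131.2  11. ] [1.2 2.4 4.4]
bristleend [587.2 128.8   4. ] [-11.4 -70.8  11.6]
ferrule [592.2 151.1   5. ] [ 11.4 -68.9  10.6]
```

```bash
python3 -m creep '[0.04,0.001,0.0025,0.0095,0,0,0,0.04,0,0,0,0,0,0,0.04,0,0,0,0,0,0]';python3 -c "
from h import *
go([661,131.2,4],-8)"
```

```text
clock: 7.35
tool_pos: [662.9, 131.0, 7.7]
tcp_rot: [[0.138, 0.99, 0.001], [0.99, -0.138, 0.0], [0.0, 0.001, -1.0]]
contact_force: [0.2, 0.1, 0.5]
gripper_width: 39.9
gripper_force: 0.0
at [662.9 131.    7.7] yaw -7.9 turn z 0.1 shift now [-0.1 -1.9  3.7]
shift after turn [-0.1 -1.9  3.7] w 39.856133358287096 F [0.2 0.1 0.5] t 7.35
```

```bash
python3 -m creep '[0.04,0,-0.001,0.0035,0,0,0,0.01,0,0,0,0,0,0,0.01,0,0,0,0,0,0,0.01,0,0,0,0,0,0,0.01,0,0,0,0,0,0]' 30;python3 -c "
from h import *
go([661,131.2,80],-8)"
```

```text
clock: 7.98
tool_pos: [661.5, 131.2, 3.4]
tcp_rot: [[0.138, 0.99, 0.0], [0.99, -0.138, 0.0], [0.0, 0.0, -1.0]]
contact_force: [-1.1, 0.0, 0.8]
gripper_width: 9.8
gripper_force: 0.0
at [661.5 131.2   3.4] yaw -7.9 turn z 0.1 shift now [ -0.   -0.5 -76.6]
shift after turn [ -0.   -0.5 -76.6] w 9.789501651203661 F [-1.1  0.   0.8] t 7.975
```

```bash
python3 - <<'E'
from h import *
im=snapshot('wrist')[:,:,::-1];cv2.imwrite('pics/w6.png',cv2.resize(im[200:440,150:470],None,fx=2,fy=2))
E
```

```text
(no output)
```

View pics/w6.png

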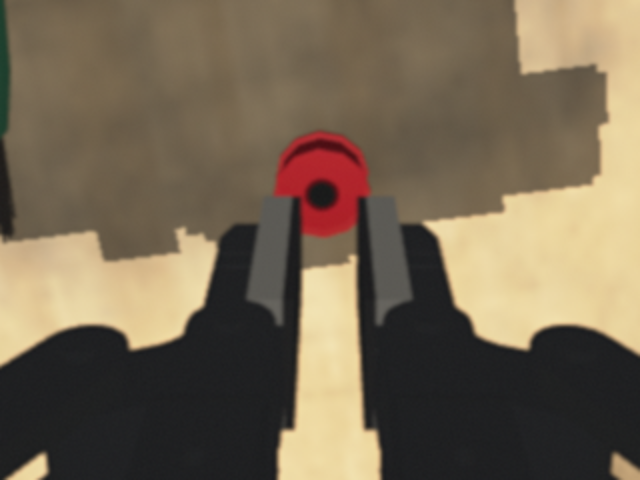

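```bash
python3 - <<'E'
from h import *
np.set_printoptions(precision=1,suppress=True)
ss=get_state();p,R=np.array(ss['tool_pos']),ss['tcp_rot'];print(p)
T=camera_info('wrist')['T_tool_cam'];K=camera_info('wrist')['K']
for P in [(11,5,0),(11,-5,0),(0,5,0),(11,5,-5),(11,5,-8),(11,5,-12),(11,5,-38)]:
    q=K@(np.linalg.inv(T)@[*P,1])[:3];print(P,q[:2]/q[2])
print('bob',won((310.5,296.5),11,p,R),[won((310.5,296.5),z,p,R)[1] for z in (3,8,15)])
for r in (265,300,317): print(won((310.5,r),11,p,R)[1])
E
```

```text
[661.5 131.2   3.4]
(11, 5, 0) [326.6 267.6]
(11, -5, 0) [302.6 267.6]
(0, 5, 0) [326.4 291.8]
(11, 5, -5) [326.9 272.1]
(11, 5, -8) [327.2 274.9]
(11, 5, -12) [327.5 278.8]
(11, 5, -38) [329.8 309.3]
bob [660.1 132.8  11. ] [np.float64(129.0697398767457), np.float64(131.39347330293035), np.float64(134.64670009958883)]
146.35910654769742
131.23926858117062
123.59833682884252
```

```bash
python3 - <<'E'
from h import *
im=snapshot('scene')[:,:,::-1].copy()
for z,c in ((0,(0,255,0)),(-20,(255,255,0)),):
    u=proj('scene',[661.5,131.2,3.4-z]);print(z,u); cv2.circle(im,tuple(int(round(i)) for i in u),0,c,-1)
cv2.imwrite('pics/s2.png',cv2.resize(im[130:290,250:450],None,fx=4,fy=4,interpolation=cv2.INTER_CUBIC)[:600])
E
```

```text
0 [353.04756558 242.76380943]
-20 [353.66333767 234.29745296]
```

View pics/s2.png

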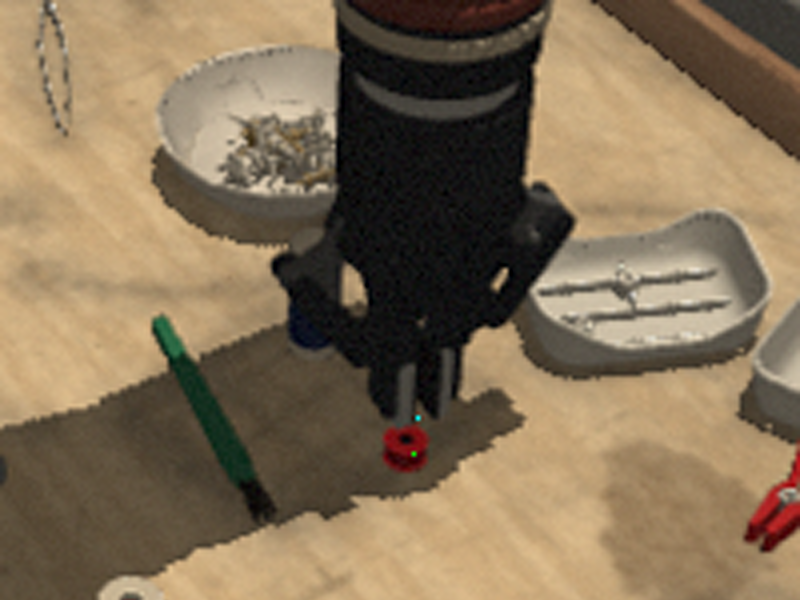

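```bash
python3 -m creep '[0.03,0,0,-0.004,0,0,0,0.03,0,0,0,0,0,0,0.03,0,0,0.006,0,0,0,0.03,0,0,0.006,0,0,0,0.03,0,0,0,0,0,0,0.03,0,0,0,0,0,0]' | grep -E "pos|contact|width"; python3 -m creep '[0.03,0,0,0.004,0,0,0,0.03,0,0,0,0,0,0]'| grep -E "pos|contact|width";python3 -m creep '[0.03,0,0,0.003,0,0,0,0.03,0,0,0,0,0,0]'| grep -E "pos|contact|width"
```

```text
tool_pos: [661.4, 131.2, -4.8]
contact_force: [-0.1, 0.1, -0.1]
gripper_width: 30.1
tool_pos: [661.2, 131.2, -9.1]
contact_force: [0.2, -0.5, 0.7]
gripper_width: 30.1
tool_pos: [661.2, 131.2, -12.1]
contact_force: [0.2, 0.5, 0.1]
gripper_width: 30.4
```

```bash
for i in 1; do python3 -m creep '[0.03,0,0,0.002,0,0,0,0.03,0,0,0,0,0,0]' | grep -E "pos|contact"; python3 -m creep '[0.03,0,0,0.002,0,0,0,0.03,0,0,0,0,0,0]'| grep -E "pos|contact";python3 -m creep '[0.03,0,0,0.002,0,0,0,0.03,0,0,0,0,0,0]'| grep -E "pos|contact";done
python3 - <<'E'
from h import *
im=snapshot('scene')[:,:,::-1].copy()
cv2.imwrite('pics/s3.png',cv2.resize(im[210:270,310:390],None,fx=7,fy=7,interpolation=cv2.INTER_CUBIC))
E
```

```text
tool_pos: [661.4, 131.2, -13.9]
contact_force: [-0.3, 0.0, -0.1]
tool_pos: [661.3, 131.2, -15.9]
contact_force: [0.1, -0.1, -0.0]
tool_pos: [661.3, 131.2, -17.9]
contact_force: [-0.5, -0.3, -1.1]
```

View pics/s3.png

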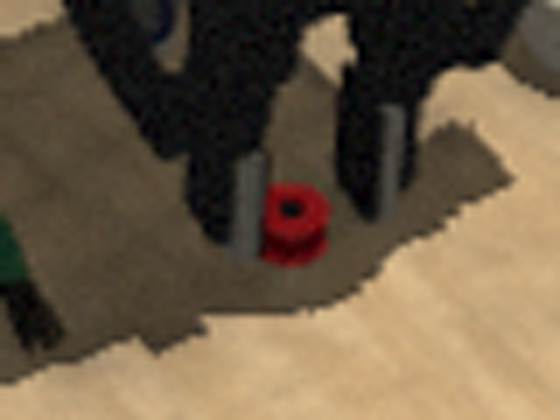

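```bash
python3 -m creep '[0.02,0,0,0,0,0,0,0.01,0,0,0,0,0,0,0.01,0,0,0,0,0,0,0.01,0,0,0,0,0,0]' 30|grep -vE "rot|clock";python3 -m creep '[0.01,0,0,-0.002,0,0,0,0.01,0,0,-0.03,0,0,0,0.01,0,0,-0.05,0,0,0,0.01,0,0,0,0,0,0,0.01,0,0,0,0,0,0]'|grep -vE rot; python3 - <<'E'
from h import *
go([478,-9.5,62],-8)
im=snapshot('scene')[:,:,::-1].copy();u=proj('scene',[661,131,85]).astype(int);print(u)
cv2.imwrite('pics/s4.png',cv2.resize(im[u[1]-30:u[1]+40,u[0]-40:u[0]+40],None,fx=7,fy=7,interpolation=cv2.INTER_CUBIC))
E
```

```text
tool_pos: [661.7, 131.2, -17.4]
contact_force: [-0.7, -0.4, 1.4]
gripper_width: 17.2
gripper_force: 29.3
clock: 11.25
tool_pos: [661.4, 131.2, 64.0]
contact_force: [-0.3, 0.2, -1.0]
gripper_width: 17.5
gripper_force: 29.3
at [661.4 131.2  64. ] yaw -7.9 turn z 0.1 shift now [-164.6 -162.3    2. ]
shift after turn [-164.8 -162.1    2. ] w 17.539439415378332 F [-0.3  0.2 -1. ] t 11.25
[355 206]
```

View pics/s4.png

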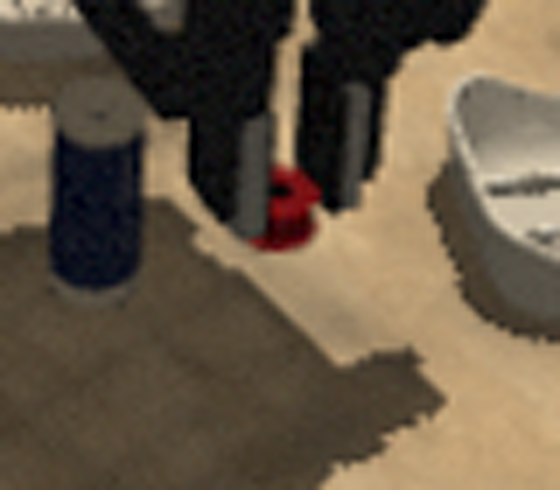

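```bash
python3 -m creep '[0.01,-0.041,-0.0405,0,0,0,0,0.01,-0.041,-0.0405,0,0,0,0,0.01,-0.041,-0.0405,0,0,0,0,0.01,-0.041,-0.0405,0.0,0,0,0,0.01,0,0,0,0,0,0,0.01,0,0,0.03,0,0,0,0.01,0,0,0.03,0,0,0,0.01,0,0,0,0,0,0,0.01,0,0,0,0,0,0]' | grep -vE "rot";python3 -c "
from h import *
go([477.5,-8.5,-14.4],-8)"
```

```text
clock: 12.42
tool_pos: [478.9, -8.8, 4.9]
contact_force: [0.4, -0.4, 0.3]
gripper_width: 16.8
gripper_force: 29.4
at [478.9  -8.8   4.9] yaw -7.9 turn z 0.1 shift now [ 0.1 -1.5 19.3]
shift after turn [ 0.1 -1.5 19.3] w 16.75099223268348 F [ 0.4 -0.4  0.3] t 12.425
```

```bash
python3 -m creep '[0.01,0,-0.001,0.012,0,0,0,0.01,0,0,0.006,0,0,0,0.01,0,0,0,0,0,0,0.01,0,0,0,0,0,0]' | grep -vE "rot";python3 -m creep '[0.01,0,0,0.002,0,0,0,0.01,0,0,0,0,0,0]' | grep -vE "rot"
```

```text
clock: 12.92
tool_pos: [477.5, -8.9, -13.6]
contact_force: [0.7, 0.6, -1.2]
gripper_width: 17.1
gripper_force: 29.4
clock: 13.18
tool_pos: [477.9, -9.0, -14.7]
contact_force: [-2.4, 0.5, 9.5]
gripper_width: 17.5
gripper_force: 30.5
```

```bash
python3 -m creep '[0.035,0,0,0,0,0,0,0.035,0,0,0,0,0,0,0.035,0,0,-0.02,0,0,0,0.035,0,0,-0.05,0,0,0,0.035,0,0,0,0,0,-2.7,0.035,0,0,0,0,0,0]' | grep -vE "rot";python3 - <<'E'
from h import *
np.set_printoptions(precision=1,suppress=True)
go([583.2,14,0],-5.2)
s=get_state();p,R=np.array(s['tool_pos']),s['tcp_rot'];im=snapshot('wrist')[:,:,::-1].copy();cv2.imwrite('pics/w7.png',im)
h=cv2.cvtColor(im,cv2.COLOR_BGR2HSV)
m=cv2.inRange(h,(0,120,40),(10,255,255))|cv2.inRange(h,(170,120,40),(180,255,255))
n,l,st,c=cv2.connectedComponentsWithStats(m)
for k in range(1,n):
    if st[k,4]>60: print(st[k],c[k],won(c[k],12,p,R))
m=cv2.inRange(h,(100,110,50),(125,255,255));n,l,st,c=cv2.connectedComponentsWithStats(m)
for k in range(1,n):
    if st[k,4]>300: print('blue',st[k],c[k],won(c[k],6,p,R))
E
```

```text
clock: 13.92
tool_pos: [477.7, -8.9, 54.5]
contact_force: [-0.1, 0.5, -0.1]
gripper_width: 35.0
gripper_force: 0.0
at [477.7  -8.9  54.5] yaw -5.2 turn z -0.0 shift now [ 32.4 103.   54.5]
shift after turn [ 32.4 103.   54.5] w 34.951832933342224 F [-0.1  0.5 -0.1] t 13.925
[321  68  20  21 321] [330.6  78.1] [492.9  77.4  12. ]
[ 296  233   38   42 1195] [314.5 253.4] [477.9  -6.7  12. ]
blue [  141     0   244   322 64347] [255.8 154.4] [453.5  45.7   6. ]
blue [ 496  105   38  137 2190] [514.6 170.4] [581.6  26.    6. ]
```

```bash
python3 -m creep '[0.035,0.0165,0.051,0,0,0,0,0.035,0.016,0.051,0,0,0,0,0.035,0,0,0.045,0,0,0,0.035,0,0,0.02,0,0,0,0.035,0,0,0,0,0,0,0.035,0,0,0,0,0,0]' | grep -vE "rot";python3 - <<'E'
from h import *
np.set_printoptions(precision=1,suppress=True)
go([582.5,14,-18.5],-5.2)
s=get_state();p,R=np.array(s['tool_pos']),s['tcp_rot'];im=snapshot('wrist')[:,:,::-1].copy();cv2.imwrite('pics/w8.png',im)
h=cv2.cvtColor(im,cv2.COLOR_BGR2HSV)
m=cv2.inRange(h,(100,110,50),(125,255,255));n,l,st,c=cv2.connectedComponentsWithStats(m)
for k in range(1,n):
    if st[k,4]>300: print('blue',st[k],c[k],won(c[k],8,p,R),np.array(R).T@(won(c[k],8,p,R)-p))
E
```

```text
clock: 14.72
tool_pos: [582.3, 14.0, -9.4]
contact_force: [1.3, -1.1, 0.8]
gripper_width: 35.1
gripper_force: 0.0
at [582.3  14.   -9.4] yaw -5.2 turn z -0.0 shift now [-0.   0.2  9.1]
shift after turn [-0.   0.2  9.1] w 35.09478851343229 F [ 1.3 -1.1  0.8] t 14.725
blue [    0    47   137   408 36964] [ 62.1 239.4] [492.9  51.3   8. ] [ 28.9 -92.4 -17.5]
blue [ 298  198   28  169 3376] [311.6 277.9] [582.3  27.8   8. ] [ 13.7  -1.2 -17.4]
blue [522 371  42  33 728] [545.  383.8] [673.2 -27.7   8. ] [-33.2  94.4 -17.3]
```

Aligned (handle within 1 mm of the finger centre). Close on it and lift.

```bash
python3 -m creep '[0.03,0,0,0.008,0,0,0,0.005,0,0,0,0,0,0,0.005,0,0,0,0,0,0,0.005,0,0,0,0,0,0,0.005,0,0,0,0,0,0]' 30| grep -vE "rot"; python3 -m creep '[0.005,0,0,-0.03,0,0,0,0.005,0,0,-0.05,0,0,0,0.005,0,0,0,0,0,2.7,0.005,0,0,0,0,0,0]' | grep -vE "rot";python3 - <<'E'
from h import *
np.set_printoptions(precision=1,suppress=True)
go([428.5,33,20],-8)
s=get_state();p,R=np.array(s['tool_pos']),s['tcp_rot'];im=snapshot('wrist')[:,:,::-1].copy();cv2.imwrite('pics/w9.png',im)
h=cv2.cvtColor(im,cv2.COLOR_BGR2HSV)
m=cv2.inRange(h,(100,110,50),(125,255,255));n,l,st,c=cv2.connectedComponentsWithStats(m)
for k in range(1,n):
    if st[k,4]>300: print('blue',st[k],c[k])
E
```

```text
clock: 15.4
tool_pos: [582.1, 14.3, -18.6]
contact_force: [1.0, 0.5, -0.6]
gripper_width: 8.2
gripper_force: 29.7
clock: 15.9
tool_pos: [582.3, 14.2, 61.7]
contact_force: [-0.6, 0.2, -1.1]
gripper_width: 7.8
gripper_force: 29.7
at [582.3  14.2  61.7] yaw -7.9 turn z 0.1 shift now [  -2.5 -154.9   41.6]
shift after turn [  -2.8 -154.9   41.7] w 7.813142981065814 F [-0.6  0.2 -1.1] t 15.9
blue [    0    77   192   295 45797] [ 88.2 231.3]
blue [ 302  204   26  178 3797] [314.1 288.1]
blue [460 283  37  35 729] [479.  300.9]
```

```bash
python3 -m creep '[0.005,0,-0.0517,0,0,0,0,0.005,-0.0005,-0.0517,0,0,0,0,0.005,-0.0005,-0.0517,0,0,0,0.3,0.005,0,0,0.03,0,0,0,0.005,0,0,0.02,0,0,0,0.005,0,0,0,0,0,0,0.005,0,0,0,0,0,0]' | grep -vE "rot";python3 - <<'E'
from h import *
np.set_printoptions(precision=1,suppress=True)
go([428.4,34.6,-11],-8.2)
s=get_state();p,R=np.array(s['tool_pos']),s['tcp_rot'];im=snapshot('wrist')[:,:,::-1].copy();cv2.imwrite('pics/w10.png',im)
E
```

```text
clock: 16.82
tool_pos: [428.3, 34.6, 11.6]
contact_force: [-1.0, 0.0, -1.2]
gripper_width: 8.4
gripper_force: 29.7
at [428.3  34.6  11.6] yaw -8.2 turn z 0.0 shift now [ 0.   0.1 22.6]
shift after turn [ 0.   0.1 22.6] w 8.357246050295585 F [-1.   0.  -1.2] t 16.825
```

View pics/w10.png

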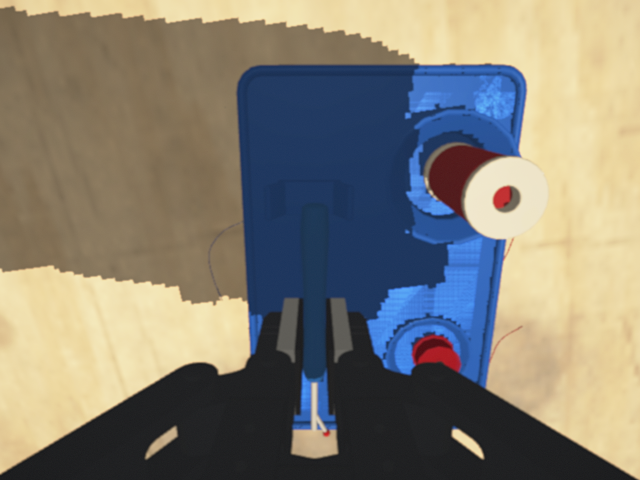

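```bash
python3 - <<'E'
from h import *
np.set_printoptions(precision=1,suppress=True)
s=get_state();p,R=np.array(s['tool_pos']),s['tcp_rot']
for n,uv,z in [('sadL top l',(268,182),17),('sadL r',(350,182),17),('sadfront l',(268,218),17),('ripend',(315,205),35),('TL',(240,68),6),('TR',(523,68),6)]:
    w=won(uv,z,p,R);print(n,w,np.array(R).T@(w-p))
E
```

```text
sadL top l [417.9  84.4  17. ] [ 47.8 -17.7  -5. ]
sadL r [448.8  79.9  17. ] [47.8 13.4 -5. ]
sadfront l [415.5  70.5  17. ] [ 33.7 -18.2  -5. ]
ripend [434.9  77.1  35. ] [ 43.1   0.1 -23. ]
TL [413.6 126.6   6. ] [ 89.  -28.1   5.9]
TR [518.9 111.5   6. ] [89.1 78.3  6. ]
```

```bash
python3 -m creep '[0.005,0,-0.0022,0.01,0,0,0,0.005,0,0,0.01,0,0,0,0.005,0,0,0,0,0,0,0.005,0,0,0,0,0,0]' | grep -E "pos|cont"; python3 -m creep '[0.005,0,0,0.002,0,0,0,0.005,0,0,0,0,0,0]' | grep -E "pos|cont";python3 -m creep '[0.005,0,0,0.001,0,0,0,0.005,0,0,0,0,0,0]' | grep -E "pos|cont"
```

```text
tool_pos: [426.1, 34.9, -8.7]
contact_force: [0.1, -0.2, -0.3]
tool_pos: [426.1, 34.9, -10.7]
contact_force: [0.3, -0.1, 0.6]
tool_pos: [426.1, 34.9, -11.7]
contact_force: [-0.7, -0.1, -0.6]
```

```bash
python3 -m creep '[0.005,0,0,0.001,0,0,0,0.005,0,0,0,0,0,0]' | grep -E "pos|cont";python3 -m creep '[0.005,0,0,0.001,0,0,0,0.005,0,0,0,0,0,0]' | grep -E "pos|cont"
```

```text
tool_pos: [426.2, 34.9, -11.8]
contact_force: [-3.8, 0.5, 9.8]
tool_pos: [426.3, 34.9, -11.9]
contact_force: [-8.7, 1.7, 20.4]
```

```bash
python3 -m creep '[0.005,0,0,-0.0015,0,0,0,0.03,0,0,0,0,0,0,0.03,0,0,0,0,0,0,0.03,0,0,-0.03,0,0,0,0.03,0,0,-0.05,0,0,0,0.06,0,0,-0.03,0,0,0,0.06,0,0,0,0,0,0]' | grep -vE "rot";python3 - <<'E'
from h import *
np.set_printoptions(precision=1,suppress=True)
im=cv2.imread('pics/top0.png');h=cv2.cvtColor(im,cv2.COLOR_BGR2HSV)[165:205,415:460]
m=cv2.inRange(h,(0,130,60),(10,255,255))|cv2.inRange(h,(170,130,60),(180,255,255))
pp=np.argwhere(m)[:,::-1]+[415,165];print(pp.mean(0),pp.min(0),pp.max(0),onz('top',pp.mean(0),73))
s2=cv2.imread('pics/scene0.png');h=cv2.cvtColor(s2,cv2.COLOR_BGR2HSV)[295:355,430:470]
m=cv2.inRange(h,(0,130,60),(8,255,255))|cv2.inRange(h,(172,130,60),(180,255,255))
pp=np.argwhere(m)[:,::-1]+[430,295];print(pp.mean(0),pp.min(0),pp.max(0),onz('scene',pp.mean(0),73))
go([654,-60,100],-10)
s=get_state();p,R=np.array(s['tool_pos']),s['tcp_rot'];im=snapshot('wrist')[:,:,::-1].copy();cv2.imwrite('pics/w11.png',im)
h=cv2.cvtColor(im,cv2.COLOR_BGR2HSV)
m=cv2.inRange(h,(0,120,40),(10,255,255))|cv2.inRange(h,(170,120,40),(180,255,255))
n,l,st,c=cv2.connectedComponentsWithStats(m)
for k in range(1,n):
    if st[k,4]>40: print('red',st[k],c[k],won(c[k],14,p,R))
m=cv2.inRange(h,(100,110,30),(125,255,255));n,l,st,c=cv2.connectedComponentsWithStats(m)
for k in range(1,n):
    if st[k,4]>300: print('blue',st[k],c[k])
cv2.imwrite('pics/t1.png',snapshot('top')[:,:,::-1])
E
```

```text
clock: 19.25
tool_pos: [427.7, 34.6, 100.1]
contact_force: [0.5, -0.2, 0.1]
gripper_width: 59.9
gripper_force: 0.0
[441.1 181.4] [436 177] [446 186] [ 658.  -117.6   73. ]
[453.4 313.6] [448 303] [457 321] [ 655.1 -121.5   73. ]
at [427.7  34.6 100.1] yaw -8.2 turn z 1.8 shift now [-61.3 237.5   1. ]
shift after turn [-53.8 239.3   0.1] w 59.88406965827886 F [ 0.5 -0.2  0.1] t 19.25
red [392 131  33  40 501] [402.9 146.4] [486.2  79.1  14. ]
red [423 153  13  14 143] [429.2 159.5] [500.9  69.4  14. ]
red [384 265  32  34 745] [399.2 281.5] [477.   -5.2  14. ]
blue [  264    78   190   258 40286] [349.4 201.5]
```

```bash
python3 -m creep '[0.06,-0.0237,0.0499,0,0,0,0,0.06,-0.0237,0.0499,0,0,0,0,0.06,-0.0237,0.0499,0,0,0,0,0.06,-0.0237,0.0499,0,0,0,0,0.06,-0.0237,0.0499,0,0,0,0,0.06,0,0,0,0,0,0,0.06,0,0,0,0,0,0]' | grep -vE "rot";python3 - <<'E'
from h import *
np.set_printoptions(precision=1,suppress=True)
go([658,-118,15],-8.2)
s=get_state();p,R=np.array(s['tool_pos']),s['tcp_rot'];im=snapshot('wrist')[:,:,::-1].copy();cv2.imwrite('pics/w12.png',im)
h=cv2.cvtColor(im,cv2.COLOR_BGR2HSV)
m=cv2.inRange(h,(0,120,40),(10,255,255))|cv2.inRange(h,(170,120,40),(180,255,255))
n,l,st,c=cv2.connectedComponentsWithStats(m)
for k in range(1,n):
    if st[k,4]>100: print('red',st[k],c[k],won(c[k],71,p,R))
m=cv2.inRange(h,(18,110,40),(35,255,255));n,l,st,c=cv2.connectedComponentsWithStats(m)
for k in range(1,n):
    if st[k,4]>200: print('yel',st[k],c[k],won(c[k],25,p,R))
E
```

```text
clock: 20.23
tool_pos: [654.9, -117.5, 95.8]
contact_force: [-0.5, -0.1, -0.1]
gripper_width: 60.3
gripper_force: 0.0
at [ 654.9 -117.5   95.8] yaw -8.2 turn z -0.0 shift now [-0.2  3.4 80.8]
shift after turn [-0.1  3.1 80.8] w 60.2830041477202 F [-0.5 -0.1 -0.1] t 20.225
red [314 247  29  39 844] [328.3 264.1] [ 661.8 -115.3   71. ]
```

```bash
python3 -m creep '[0.06,0.002,0.0055,0.025,0,0,0,0.06,0,0,0.025,0,0,0,0.06,0,0,0.015,0,0,0,0.06,0,0,0.014,0,0,0,0.06,0,0,0,0,0,0,0.06,0,0,0,0,0,0]' | grep -vE "rot";python3 -m creep '[0.04,0,0,0,0,0,0,0.02,0,0,0,0,0,0,0.015,0,0,0,0,0,0,0.015,0,0,0,0,0,0,0.015,0,0,0,0,0,0]' 40| grep -vE "rot"
```

```text
clock: 21.02
tool_pos: [662.3, -117.0, 19.8]
contact_force: [0.4, -0.1, 0.3]
gripper_width: 59.8
gripper_force: 0.0
clock: 21.65
tool_pos: [662.2, -117.0, 19.6]
contact_force: [-2.7, -0.4, 6.3]
gripper_width: 24.1
gripper_force: 37.0
```

```bash
python3 -m creep '[0.015,0,0,-0.02,0,0,0,0.015,0,0,-0.04,0,0,0,0.015,0,0,-0.02,0,0,0,0.015,0,0,0,0,0,0]' | grep -vE "rot";python3 -m creep '[0.015,0.02,-0.012,0,0,0,0,0.015,0.0389,-0.0227,0,0,0,0,0.015,0.0458,-0.0266,0,0,0,0,0.015,0.0458,-0.0266,0,0,0,0,0.015,0.0458,-0.0266,0,0,0,0,0.015,0.0458,-0.0266,0,0,0,0,0.015,0.0458,-0.0266,0,0,0,0,0.015,0.0458,-0.0266,0,0,0,0,0.015,0.0389,-0.0227,0,0,0,0,0.015,0.016,-0.010,0,0,0,0]' | grep -vE "rot"; python3 -m creep '[0.015,0,0,0,0,0,0,0.015,0,0,0,0,0,0]' | grep -vE "rot";python3 - <<'E'
from h import *
np.set_printoptions(precision=1,suppress=True)
go([492,333,23],-8.2)
s=get_state();p,R=np.array(s['tool_pos']),s['tcp_rot'];im=snapshot('wrist')[:,:,::-1].copy();cv2.imwrite('pics/w13.png',im)
t=snapshot('top')[:,:,::-1];
a=cv2.resize(im[100:400,100:500],(800,600))
cv2.imwrite('pics/w13c.png',a)
E
```

```text
clock: 22.15
tool_pos: [663.2, -117.3, 101.0]
contact_force: [0.8, -0.4, -0.7]
gripper_width: 24.4
gripper_force: 36.0
clock: 23.4
tool_pos: [490.7, 301.9, 97.2]
contact_force: [-0.9, -0.0, -0.9]
gripper_width: 24.3
gripper_force: 36.0
clock: 23.65
tool_pos: [492.9, 299.2, 98.2]
contact_force: [-0.4, 0.0, -1.4]
gripper_width: 24.1
gripper_force: 36.0
at [492.9 299.2  98.2] yaw -8.3 turn z -0.1 shift now [33.3 -5.7 75.2]
shift after turn [33.3 -5.7 75.2] w 24.141387193477254 F [-0.4  0.  -1.4] t 23.65
```

View pics/w13.png

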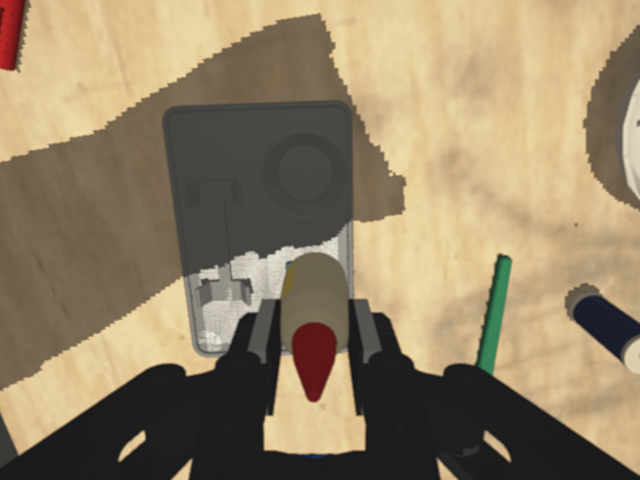

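```bash
python3 - <<'E'
from h import *
np.set_printoptions(precision=1,suppress=True)
p,R=np.array([492.9,299.2,98.2]),get_state()['tcp_rot']
for n,uv,z in [('well',(305,174),16),('sadfar',(214,192),17),('sadnear',(224,291),17),('TL',(165,106),6),('TR',(351,102),6),('BL',(195,355),6),('brush handle end',(505,255),5)]:
    w=won(uv,z,p,R);print(n,w,np.array(R).T@(w-p))
E
```

```text
well [492.8 336.7  16. ] [37.1 -5.5 82.2]
sadfar [438.5 334.1  17. ] [ 26.7 -58.8  81.2]
sadnear [431.2 271.2  17. ] [-36.6 -57.   81.2]
TL [418.4 385.6   6. ] [ 74.8 -86.2  92.2]
TR [524.8 372.3   6. ] [77.  21.  92.2]
BL [398.2 222.1   6. ] [-89.9 -82.6  92.2]
brush handle end [611.8 264.9   5. ] [-16.8 122.7  93.2]
```

```bash
python3 -m creep '[0.015,0.018,-0.0028,0,0,0,0,0.015,0.0175,-0.0027,0,0,0,0,0.015,0,0,0,0,0,0,0.015,0,0,0.025,0,0,0,0.015,0,0,0.025,0,0,0,0.015,0,0,0.015,0,0,0,0.015,0,0,0.006,0,0,0,0.015,0,0,0,0,0,0]' | grep -vE "rot";python3 -m creep '[0.015,0,0,0.002,0,0,0,0.015,0,0,0,0,0,0]' | grep -E "pos|cont"
```

```text
clock: 24.75
tool_pos: [492.4, 336.1, 28.1]
contact_force: [1.2, -0.2, -0.7]
gripper_width: 24.2
gripper_force: 36.0
tool_pos: [492.6, 336.3, 26.4]
contact_force: [-0.3, 0.2, -0.5]
```

```bash
python3 -m creep '[0.015,0,0,0.002,0,0,0,0.015,0,0,0,0,0,0]' | grep -E "pos|cont";python3 -m creep '[0.015,0,0,0.0015,0,0,0,0.015,0,0,0,0,0,0]' | grep -E "pos|cont"
```

```text
tool_pos: [492.2, 336.1, 23.8]
contact_force: [-0.1, -0.6, -0.7]
tool_pos: [492.4, 336.3, 22.6]
contact_force: [-1.4, 0.3, 2.3]
```

```bash
python3 -m creep '[0.015,0,0,0.001,0,0,0,0.015,0,0,0,0,0,0]' | grep -E "pos|cont"
```

```text
tool_pos: [492.7, 336.5, 22.5]
contact_force: [-2.9, -0.5, 8.9]
```

```bash
python3 -m creep '[0.015,0,0,-0.001,0,0,0,0.05,0,0,0,0,0,0,0.06,0,0,0,0,0,0,0.06,0,0,0,0,0,0,0.06,0,0,-0.02,0,0,0,0.06,0,0,-0.035,0,0,0,0.06,0,0,-0.035,0,0,2,0.06,0,0,0,0,0,0]' | grep -vE "rot";python3 -m creep '[0.03,-0.0397,0.0432,0,0,0,0,0.03,-0.0397,0.0432,0,0,0,0,0.03,-0.0397,0.0432,0,0,0,0,0.03,0,0,0.04,0,0,0,0.03,0,0,0.04,0,0,0,0.03,0,0,0.02,0,0,0,0.03,0,0,0,0,0,0,0.03,0,0,0,0,0,0]' | grep -vE "rot";python3 - <<'E'
from h import *
np.set_printoptions(precision=1,suppress=True)
go([599,196,-19],-10.2)
s=get_state();p,R=np.array(s['tool_pos']),s['tcp_rot'];im=snapshot('wrist')[:,:,::-1].copy();cv2.imwrite('pics/w14.png',im)
h=cv2.cvtColor(im,cv2.COLOR_BGR2HSV)
m=cv2.inRange(h,(60,90,20),(95,255,255));n,l,st,c=cv2.connectedComponentsWithStats(m)
for k in range(1,n):
    if st[k,4]>300:
        q=np.argwhere(l==k)[:,::-1];print('green',st[k],c[k])
        for v in (q[:,1].min()+3,int(q[:,1].mean()),q[:,1].max()-3):
            u=q[q[:,1]==v,0].mean();w=won((u,v),7,p,R);print(v,u,w,np.array(R).T@(w-p))
E
```

```text
clock: 26.75
tool_pos: [494.5, 337.1, 117.4]
contact_force: [0.0, 0.6, 0.0]
gripper_width: 60.1
gripper_force: 0.0
clock: 27.75
tool_pos: [599.8, 196.3, 14.3]
contact_force: [0.8, 0.3, -0.7]
gripper_width: 30.2
gripper_force: 0.0
at [599.8 196.3  14.3] yaw -10.2 turn z 0.0 shift now [-0.5 -0.8 33.2]
shift after turn [-0.4 -0.8 33.3] w 30.244096233681148 F [ 0.8  0.3 -0.7] t 27.75
green [ 302  124   23  251 5043] [314.  253.5]
127 315.0 [611.9 262.7   7. ] [67.5  0.1  7.3]
253 314.0 [602.2 211.    7. ] [14.9 -0.2  7.3]
371 312.5 [591.1 153.1   7. ] [-44.1  -0.9   7.2]
green [   0  136   68  143 3497] [ 32.5 214.4]
139 12.0 [492.9 279.3   7. ] [  62.8 -119.9    7. ]
214 41.5 [493.3 248.2   7. ] [  32.2 -114.     7. ]
275 18.5 [473.5 223.9   7. ] [   4.8 -129.3    7. ]
```

```bash
python3 -m creep '[0.03,-0.0085,0,0.02,0,0,0,0.03,0,0,0.011,0,0,0,0.03,0,0,0.002,0,0,0,0.01,0,0,0,0,0,0,0.003,0,0,0,0,0,0,0.003,0,0,0,0,0,0,0.003,0,0,0,0,0,0]' 30| grep -vE "rot";python3 -m creep '[0.003,0,0,-0.03,0,0,0,0.003,0,0,-0.045,0,0,0,0.003,0,0,-0.045,0,0,0,0.003,0,0,0,0,0,-4,0.003,0,0,0,0,0,0]' | grep -vE "rot";python3 - <<'E'
from h import *
np.set_printoptions(precision=1,suppress=True)
a=np.radians(-6.2);ya=np.array([-np.sin(a),np.cos(a),0])
go(np.array([434,301,40])-11*ya,-6.2)
im=snapshot('wrist')[:,:,::-1].copy();cv2.imwrite('pics/w15.png',im)
h=cv2.cvtColor(im,cv2.COLOR_BGR2HSV)
m=cv2.inRange(h,(60,90,20),(95,255,255));n,l,st,c=cv2.connectedComponentsWithStats(m)
for k in range(1,n):
    if st[k,4]>300: print('green',st[k],c[k])
E
```

```text
clock: 28.68
tool_pos: [597.4, 187.7, -20.4]
contact_force: [-0.1, -0.1, -0.3]
gripper_width: 9.4
gripper_force: 29.7
clock: 29.3
tool_pos: [597.4, 187.6, 99.8]
contact_force: [0.4, -0.4, -1.2]
gripper_width: 9.3
gripper_force: 29.7
at [597.4 187.6  99.8] yaw -6.2 turn z -0.0 shift now [  83.9 -174.8   59.7]
shift after turn [  84.  -174.7   59.8] w 9.31776647883505 F [ 0.4 -0.4 -1.2] t 29.3
green [  78   96   65  101 2079] [113.5 143.2]
green [ 299  100   31  309 7848] [314.6 256.9]
```

```bash
python3 -m creep '[0.003,0.021,-0.0437,0,0,0,0,0.003,0.021,-0.0437,0,0,0,0,0.003,0.021,-0.0437,0,0,0,0,0.003,0.021,-0.0437,0,0,0,0,0.003,0,0,0,0,0,0,0.003,0,0,0,0,0,0]' | grep -vE "rot";python3 - <<'E'
from h import *
np.set_printoptions(precision=1,suppress=True)
s=get_state();R=s['tcp_rot']
c=won((110.5,147),9,np.array([597.4,187.6,99.8]),R);a=np.radians(-6.2);xa=np.array([np.cos(a),np.sin(a),0]);ya=np.array([-np.sin(a),np.cos(a),0])
print('case',c,'-> cradle',c-55*xa+42*ya)
t=cv2.imread('pics/top0.png');h=cv2.cvtColor(t,cv2.COLOR_BGR2HSV)[270:305,190:240]
m=cv2.inRange(h,(75,80,30),(100,255,255));q=np.argwhere(m)[:,::-1]+[190,270];b=(q.min(0)+q.max(0))/2;c=onz('top',b,9);print('top case',b,c,'->',c-55*xa+42*ya)
go(np.array([434,301,-13])-11*ya,-6.2)
cv2.imwrite('pics/w16.png',snapshot('wrist')[:,:,::-1])
E
```

```text
clock: 30.1
tool_pos: [432.5, 289.9, 98.9]
contact_force: [-0.1, 0.4, -0.6]
gripper_width: 9.4
gripper_force: 29.7
case [483.4 252.    9. ] -> cradle [433.3 299.7   9. ]
top case [213.  287.5] [482.5 251.4   9. ] -> [432.4 299.1   9. ]
at [432.5 289.9  98.9] yaw -6.2 turn z -0.0 shift now [  0.3   0.3 111.9]
shift after turn [  0.2   0.3 111.9] w 9.439436936168182 F [-0.1  0.4 -0.6] t 30.1
```

```bash
python3 -m creep '[0.003,0,0,0.04,0,0,0,0.003,0,0,0.035,0,0,0,0.003,0,0,0,0,0,0]' | grep -E "pos|cont";python3 -m creep '[0.003,0,0,0.02,0,0,0,0.003,0,0,0.012,0,0,0,0.003,0,0,0,0,0,0,0.003,0,0,0,0,0,0]' | grep -E "pos|cont";python3 -m creep '[0.003,0,0,0.003,0,0,0,0.003,0,0,0,0,0,0]' | grep -E "pos|cont"
```

```text
tool_pos: [430.9, 288.5, 21.5]
contact_force: [-0.4, 1.0, 0.9]
tool_pos: [433.2, 290.1, -6.7]
contact_force: [-0.3, 0.5, -1.3]
tool_pos: [432.5, 290.1, -10.6]
contact_force: [-1.1, -0.7, -0.6]
```

```bash
python3 -m creep '[0.003,0,0,0.0015,0,0,0,0.003,0,0,0,0,0,0]' | grep -E "pos|cont"
```

```text
tool_pos: [432.4, 290.0, -12.3]
contact_force: [0.4, -1.1, -0.1]
```

```bash
python3 -m creep '[0.003,0,0,0.001,0,0,0,0.003,0,0,0,0,0,0]' | grep -E "pos|cont"; python3 -m creep '[0.003,0,0,0.0008,0,0,0,0.003,0,0,0,0,0,0]' | grep -E "pos|cont"
```

```text
tool_pos: [432.4, 290.0, -13.3]
contact_force: [0.8, -0.1, 0.7]
tool_pos: [432.6, 290.0, -13.7]
contact_force: [-2.0, -0.2, 3.5]
```

```bash
python3 -m creep '[0.015,0,0,0,0,0,0,0.028,0,0,0,0,0,0,0.028,0,0,0,0,0,0,0.028,0,0,-0.02,0,0,0,0.028,0,0,-0.04,0,0,0,0.028,0,0,-0.06,0,0,0,0.028,0,0,-0.06,0,0,0,0.028,0,0,0,0,0,0]' | grep -vE "rot";python3 - <<'E'
from h import *
np.set_printoptions(precision=1,suppress=True)
s=get_state();p,R=np.array(s['tool_pos']),s['tcp_rot'];im=snapshot('wrist')[:,:,::-1].copy();h=cv2.cvtColor(im,cv2.COLOR_BGR2HSV)
cc=np.array([433.4,300,0]);a=np.radians(-6.2);xa=np.array([np.cos(a),np.sin(a),0]);ya=np.array([-np.sin(a),np.cos(a),0])
m=cv2.inRange(h,(60,90,20),(95,255,255));n,l,st,c=cv2.connectedComponentsWithStats(m)
for k in range(1,n):
    if st[k,4]>300:
        q=np.argwhere(l==k)[:,::-1]
        for v in (q[:,1].min()+2,int(q[:,1].mean()),q[:,1].max()-2):
            w=won((q[q[:,1]==v,0].mean(),v),15,p,R);print('green',st[k,:4],w,'cradle x,y',(w-cc)@xa,(w-cc)@ya)
m=cv2.inRange(h,(0,130,40),(8,255,255))|cv2.inRange(h,(172,130,40),(180,255,255));n,l,st,c=cv2.connectedComponentsWithStats(m)
for k in range(1,n):
    if st[k,4]>100: print('red',st[k],won(c[k],74,p,R))
t=snapshot('scene')[:,:,::-1].copy();cv2.imwrite('pics/s9.png',t)
h=cv2.cvtColor(t,cv2.COLOR_BGR2HSV);m=cv2.inRange(h,(0,130,40),(8,255,255))|cv2.inRange(h,(172,130,40),(180,255,255));n,l,st,c=cv2.connectedComponentsWithStats(m)
for k in range(1,n):
    if st[k,4]>25 : print('scene red',st[k],c[k],onz('scene',c[k],0))
for nm,P in [('spool thread mid',[490.5,76.5,29]),('bobbin',[477.7,-8,10]),('cap',[493,336.5,74]),('ripper handle',[433,42,12])]: print(nm,proj('scene',P))
t=snapshot('top')[:,:,::-1].copy();h=cv2.cvtColor(t,cv2.COLOR_BGR2HSV);t0=cv2.imread('pics/top0.png')
d=cv2.absdiff(t,t0)[165:200]
for nm,(u,v) in dict(nspool=(235,178),nbob=(382,182)).items(): print(nm,'diff',cv2.absdiff(t,t0)[v-8:v+9,u-8:u+9].mean())
E
```

```text
clock: 33.02
tool_pos: [435.2, 291.0, 171.5]
contact_force: [0.5, -0.3, -0.4]
gripper_width: 27.9
gripper_force: 0.0
green [303 105  14 150] [442.  364.9  15. ] cradle x,y 1.5408327702710451 65.48602982523171
green [303 105  14 150] [434.9 311.   15. ] cradle x,y 0.2988061330973206 11.07283831983199
green [303 105  14 150] [428.3 255.2  15. ] cradle x,y -0.26559021800733884 -45.09308922998692
green [360 211  33  69] [483.9 281.2  15. ] cradle x,y 52.2383895281455 -13.203877029551032
green [360 211  33  69] [478.7 258.   15. ] cradle x,y 49.56080553039582 -36.83787914754155
green [360 211  33  69] [480.8 227.7  15. ] cradle x,y 54.968948604517315 -66.74357599489156
red [141   0  31  48 888] [360.8 419.6  74. ]
red [383 138  24  23 442] [489.6 335.6  74. ]
scene red [121   1  13  12  39] [127.1   7.7] [ 666.2 1291.7    0. ]
scene red [131   0  11   8  31] [135.4   3.1] [ 698.2 1310.7    0. ]
scene red [140   0  21   7  42] [150.3   2.5] [ 737.2 1293.3    0. ]
scene red [133   1  51  16 241] [160.4   8.7] [ 745.8 1236.3    0. ]
scene red [436 108  11   8  50] [441.2 111.3] [1079.9  388.2    0. ]
scene red [342 120  11  18 167] [347.3 128.7] [857.6 438.7   0. ]
scene red [156 139   8  32 176] [158.9 156.1] [470.8 552.8   0. ]
scene red [164 149   8  21 120] [168.2 159.2] [483.  533.2   0. ]
scene red [206 173   8  17  94] [208.9 182.3] [521.2 420.9   0. ]
scene red [110 198  10  18 124] [114.4 206.4] [341.3 445.2   0. ]
scene red [612 212  13  19 154] [618.9 221.8] [1111.2  -72.8    0. ]
scene red [436 239  30  29 268] [449.  254.4] [788.2  24.1  -0. ]
scene red [275 285  16  21 254] [282.8 295. ] [498.2  91.9   0. ]
scene red [297 333  13  14 144] [302.8 339.4] [479.6  -1.1   0. ]
scene red [   0  408   66   72 2479] [ 34.  448.3] [94.4 29.6  0. ]
spool thread mid [282.9 290.8]
bobbin [304.1 338.9]
cap [209.9 179.2]
ripper handle [261.3 327.8]
nspool diff 6.648212226066898
nbob diff 6.737024221453288
```

```bash
python3 - <<'E'
from h import *
np.set_printoptions(precision=1,suppress=True)
t=snapshot('top')[:,:,::-1].copy();t0=cv2.imread('pics/top0.png')
for nm,(u,v) in dict(nspool=(235,178),nbob=(382,182)).items():
    for T in (t0,t):
        g=cv2.cvtColor(T,cv2.COLOR_BGR2GRAY)[v-13:v+14,u-13:u+14];q=np.argwhere(g<70);print(nm,len(q),q.mean(0)[::-1]+[u-13,v-13])
# ripper: highlight change along the blue cradle in the top picture
p=[proj('top',[428+.14*k,42+.99*k,17]) for k in (35,0,-35,-63)];print('ripper expected px',p)
d=cv2.absdiff(t,t0).max(2)[268:345,290:395];m=(d>45).astype(np.uint8);n,l,st,c=cv2.connectedComponentsWithStats(m)
print([(list(s[:]+[290,268,0,0,0])) for s in st[1:] if s[4]>12])
E
```

```text
nspool 136 [237.5 181.9]
nspool 133 [237.5 181.9]
nbob 113 [381.5 181.5]
nbob 112 [381.5 181.5]
ripper expected px [array([316.6, 319.6]), array([337.4, 322.9]), array([358.3, 326.3]), array([375., 329.])]
[[np.int64(309), np.int64(277), np.int64(18), np.int64(16), np.int64(226)], [np.int64(362), np.int64(288), np.int64(13), np.int64(12), np.int64(119)], [np.int64(355), np.int64(325), np.int64(20), np.int64(6), np.int64(50)]]
```

```bash
python3 -c "
from station import *
print(close_job())"
```

```text
the job is handed in; nothing more can be done
None
```

I made up both kits in the order asked and handed the job in at about 33 s. Each of the five items stopped at its expected seated height, the oil bottle stayed upright, and the navy spool and bobbin did not move. The last checks were measured from the camera images rather than viewed.

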